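Make up two drone repair kits

TASK

Make up the two repair kits: the red battery pack, the blue motor and the white GPS puck go into the green tray, and the blue battery pack and the red motor go into the yellow tray. Lay each pack flat in the tray's long bay and stand each small part upright in a small bay of its own, set down rather than dropped; the two packs lie too tight to get a finger between, so nudge one out of the pair first. Leave the silver motor where it stands.

Things in the scene. Friction and masses are not known exactly. Their poses are not given: they have to be found in the camera images.
- green_tray: Green kit tray, fixed, 150 x 150 mm; floor 4 mm thick; 4 mm walls and dividers, tops 10 mm above the bench. Origin: centre of its underside. Long bay in the -x half: inside x -71 to -5, y -71 to 71 mm, centre (-38, 0). Two small bays in the +x half: inside x -1 to 71, y 2 to 71 and y -71 to -2 mm, centres (35, 36.5), (35, -36.5).
- yellow_tray: Yellow kit tray, fixed, 150 x 150 mm; floor 4 mm thick; 4 mm walls and dividers, tops 10 mm above the bench. Origin: centre of its underside. Long bay in the -x half: inside x -71 to -5, y -71 to 71 mm, centre (-38, 0). Two small bays in the +x half: inside x -1 to 71, y 2 to 71 and y -71 to -2 mm, centres (35, 36.5), (35, -36.5).
- pack_mat: Black charging mat fixed to the bench, 170 x 100 x 3 mm, the two packs lie on it. Origin: centre of its underside, x along its length.
- red_pack: Red battery pack, block 95 x 40 x 28 mm (x, y, z), 0.18 kg, black band round its middle. Origin: centre of underside, x along its length. Lies along the mat's x, 1.5 mm beside the other pack, long side to long side (about 82 mm together): no finger room between. A push of a few newtons on its end slides it lengthwise out of the pair, on the mat and off its edge.
- blue_pack: Blue battery pack, block 95 x 40 x 28 mm (x, y, z), 0.18 kg, black band round its middle. Origin: centre of underside, x along its length. Lies along the mat's x, 1.5 mm beside the other pack, long side to long side (about 82 mm together): no finger room between. A push of a few newtons on its end slides it lengthwise out of the pair, on the mat and off its edge.
- red_motor: Red drone motor standing upright, 0.05 kg: dark base 28 mm across, 0 to 6 mm high; red bell 32 mm across, 6 to 24 mm (grip here); 5 mm shaft up to 36 mm. Origin: centre of underside, z up along the shaft. Starts on the bench in the row of small parts nearest the robot.
- blue_motor: Blue drone motor standing upright, 0.05 kg: dark base 28 mm across, 0 to 6 mm high; blue bell 32 mm across, 6 to 24 mm (grip here); 5 mm shaft up to 36 mm. Origin: centre of underside, z up along the shaft. Starts on the bench in the row of small parts nearest the robot.
- gps_puck: White GPS puck, a disc 44 mm across and 20 mm high lying flat, with a grey spot on top; 0.04 kg. Origin: centre of its underside, z up. Starts on the bench in the row of small parts nearest the robot.
- silver_motor: Silver spare drone motor standing upright, 0.05 kg: dark base 28 mm across, 0 to 6 mm high; silver bell 32 mm across, 6 to 24 mm; 5 mm shaft up to 36 mm. Origin: centre of underside, z up along the shaft. Starts on the bench in the row of small parts nearest the robot. Not part of any kit: leave it alone.

How it is judged:
By the outcome, as a careful person would: the job done as asked, in the order asked, and still so for the second after the job is handed in, with the robot touching nothing.
It also fails if it takes over 125 s, if anything falls off the work surface, if the arm or the gripper's body presses on something with over 40 N, if the wrist force passes 120 N, or if a joint passes its speed limit or range.

ROBOT

A 6-joint arm with a two-finger parallel gripper is mounted at the origin on the work surface. World frame = base frame: x ahead of the robot, y to its left, z up, the work surface at z = 0. Lengths are in m, angles in rad, forces in N, time in s.
With the tool pointing down it reaches from about 0.25 to 0.775 m from the base axis. Payload 8.9 kg.
Tool frame: the origin (TCP) lies on the mounting face of the last link; the fingertips stand 173 mm ahead of it and the grasp point (between the pads) lies 155 mm ahead of it; z points along the fingers, y is the line along which they close (so a half turn about z gives the same grasp; the last joint's range is limited). The gripper opens to 85 mm and grips with 20 to 120 N. Pads are 22 mm wide; open, the fingers measure 114 mm over their backs; the gripper's body (76 mm by 85 mm) begins 54 mm behind the grasp point. The pads swing forward as they close: fully open they stand 13 mm farther back than shut.
Start: joints at [-1.471, 0.291, -0.153, 1.127, 0, 1.431], TCP at [0.124, -0.51, 0.405] pointing down, gripper open.
Joint ranges: [-2.52, 2.52], [-0.91, 1.74], [-1.3, 1.37], [-1.96, 2.02], [-1.52, 1.47], [-3.14, 3.14]. Speed limits (rad/s): [2.22, 2.22, 2.79, 3.14, 3.14, 3.14].

INTERFACE

Orientations are given as a unit quaternion [w, x, y, z].
In Python, from cell import ctrl, vision, close_job gives the robot as it stands (ctrl), with the cameras (vision) and the job as plain functions.
- The arm moves only by the shell command python3 nudge.py 'ROWS' [OPENING] [FORCE]. ROWS is rows parted by semicolons, their numbers by spaces, 1 to 12 of them, each of 6 numbers: dx, dy, dz in m, then a rotation vector rx, ry, rz in rad; each row is the pose to reach, as a shift and turn from the pose commanded when the command began, along the tool's axes at that moment; what a row does not reach only later rows make up. A row lasts 1/8 s, in which the tool goes at most 0.0625 m and 0.188 rad, less where a joint would pass 70% of its speed; a pose out of reach is approached as far as the arm can. OPENING is the finger opening in m, set as the command begins (- or left out keeps the last). The fingers move at their own pace and stop on an object; FORCE is the grip in N (left out, the last holds). Time passes only in rows, so rows that do not move let the fingers close. It prints the time, the measured TCP pose, the force, the opening and the grip force at its end.
- ctrl.state(): the state, without advancing time (a new reading comes with each control period).
- vision.get_image(name): name is "scene" or "top" or "wrist"; returns the picture (420x560x3 uint8, blue, green, red); there is no depth.
- vision.calibration(name): a dict with "K" (3x3 intrinsics, pixels), "R" (3x3) and "t" (3): a world point X has camera coordinates R X + t. Camera axes: x right, y down, z forward; pixel columns grow to the right and rows downward; lengths in m; the calibration is good to about 2 mm. A picture is of the moment at which its call begins: read the wrist's pose just before it. calibration takes no time and is no camera call; for the wrist camera it gives the pose at the moment of the call.
- close_job(): hands the job in; it is judged then, once.
The state is a dict: "clock": time; "joints": joint angles; "qd": joint speeds; "tau": joint torques, N m; "tcp_pos": TCP position; "ee_rot": TCP orientation; "force": force on the tool from outside, world axes, zero at the start; "torque": the same for the moment, N m; "grip_width": finger opening in m; "gripper_force": force on a finger pad.
Only numpy, scipy, OpenCV 4.12 (cv2) and the standard library are available. Lean on these libraries where they do the work, as an engineer would, in place of code of your own. Each camera call takes 0.05 s, during which the arm holds its last target. There are 200 camera calls.

## Working session

There is one attempt and no reset: what is moved stays moved. The work goes in short steps, Python scripts to look and compute and a shell command to move; the robot and the scene stay as the last step left them, time stands still between calls to the robot, and variables do not carry over. Pictures are saved under pics/ and viewed, at most 14 in all, crops included, and the job is handed in when it is done.

```bash
ls; mkdir -p pics
python3 - <<'E'
from cell import ctrl, vision, close_job
import cv2
for n in("scene","top"):
    cv2.imwrite(f"pics/{n}0.png",vision.get_image(n))
s=ctrl.state();print(s)
for n in("scene","top","wrist"):
    print(n,vision.calibration(n))
E
```

```text
cell.py
nudge.py
pics
{'clock': 0.1, 'joints': array([-1.47129887e+00,  2.91254738e-01, -1.54041190e-01,  1.12670205e+00,
       -1.16826858e-05,  1.43147649e+00]), 'qd': array([ 0.00073334, -0.00159346,  0.00279177,  0.00044186,  0.00074648,
        0.00112659]), 'tau': array([ 1.28613494e-03, -5.37977314e+01,  3.31920326e+01,  9.27540357e-03,
       -1.86107691e-04,  2.57373813e-05]), 'tcp_pos': array([ 0.12416395, -0.50991545,  0.40417722]), 'ee_rot': array([-6.00824771e-04,  9.92879074e-01,  1.19125072e-01,  6.12221754e-06]), 'force': array([-0.46104748,  0.12995063, -0.27072832]), 'torque': array([0.01154071, 0.02229522, 0.0469048 ]), 'gripper_force': 0.0, 'grip_width': 0.08561173317932518}
scene {'K': array([[529.98829061,   0.        , 285.54440064],
       [  0.        , 529.98829061, 214.4686788 ],
       [  0.        ,   0.        ,   1.        ]]), 'R': array([[-0.84345316,  0.53711273,  0.00983274],
       [ 0.29128526,  0.47264485, -0.83172096],
       [-0.45137531, -0.69865353, -0.55510681]]), 't': array([ 0.47490882, -0.12854954,  1.23032756])}
top {'K': array([[533.10673775,   0.        , 282.89408396],
       [  0.        , 533.10673775, 212.34584289],
       [  0.        ,   0.        ,   1.        ]]), 'R': array([[ 0.00737587, -0.99996125, -0.00480611],
       [-0.97926159, -0.00624989, -0.20250353],
       [ 0.20246564,  0.00620007, -0.97926974]]), 't': array([4.88822637e-04, 5.24832572e-01, 9.95812968e-01])}
wrist {'K': array([[303.6194189 ,   0.        , 275.13643736],
       [  0.        , 303.6194189 , 204.61593064],
       [  0.        ,   0.        ,   1.        ]]), 'R': array([[ 0.23564193, -0.97183874, -0.0015284 ],
       [-0.91856552, -0.22323777,  0.32619362],
       [-0.3173488 , -0.07546096, -0.94530174]]), 't': array([-0.52556907, -0.04252383,  0.38020843])}
```

View pics/top0.png

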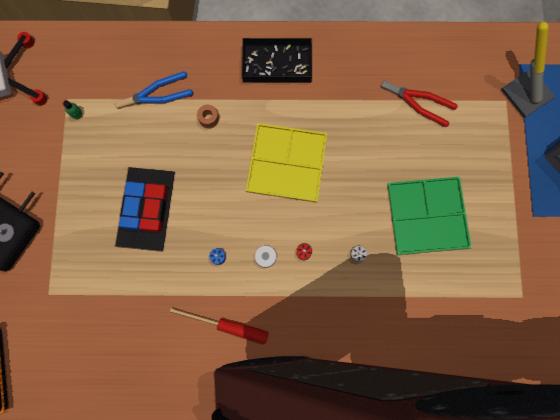

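View pics/scene0.png

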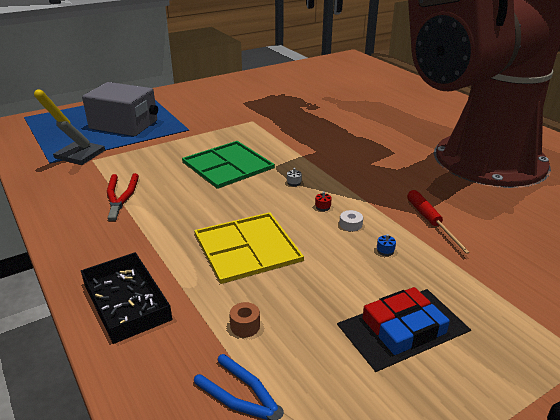

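```bash
cat > h.py <<'E'
from cell import ctrl, vision, close_job
import cv2,numpy as np
from scipy.spatial.transform import Rotation as Ro
def ray(n,uv,cal=None):
    c=cal or vision.calibration(n);R,t=c["R"],c["t"]
    d=np.c_[np.atleast_2d(uv),np.ones(len(np.atleast_2d(uv)))]@np.linalg.inv(c["K"]).T@R
    return -R.T@t,d
def onplane(n,uv,z,cal=None):
    o,d=ray(n,uv,cal);return o+d*((z-o[2])/d[:,2])[:,None]
def tri(views):  # [(name,uv,cal)] -> point, residual
    A=np.zeros((3,3));b=np.zeros(3);L=[]
    for n,uv,c in views:
        o,d=ray(n,uv,c);d=d[0]/np.linalg.norm(d[0]);P=np.eye(3)-np.outer(d,d);A+=P;b+=P@o;L.append((o,P))
    X=np.linalg.solve(A,b);return X,max(np.linalg.norm(P@(X-o)) for o,P in L)
HS={"red":[((0,150,60),(6,255,255)),((174,150,60),(180,255,255))],"blue":[((105,130,50),(128,255,255))],
"green":[((55,120,40),(80,255,255))],"yellow":[((26,190,90),(33,255,255))],"white":[((0,0,170),(180,40,255))],"black":[((0,0,0),(180,255,38))]}
def blobs(img,col,amin=30):
    h=cv2.cvtColor(img,cv2.COLOR_BGR2HSV);m=sum(cv2.inRange(h,*map(np.array,r)) for r in HS[col]).astype(np.uint8)
    cs,_=cv2.findContours(m,cv2.RETR_EXTERNAL,cv2.CHAIN_APPROX_NONE)
    return sorted([c[:,0].astype(float) for c in cs if cv2.contourArea(c)>amin],key=lambda c:-cv2.contourArea(c.astype(np.float32)))
def move(p,yaw,tipz):
    "shift in tool axes to TCP xy p, yaw of tool x, tips at tipz, from measured pose"
    s=ctrl.state();q=s["ee_rot"];R=Ro.from_quat(np.r_[q[1:],q[0]])
    T=Ro.from_matrix(np.c_[[np.cos(yaw),np.sin(yaw),0],[np.sin(yaw),-np.cos(yaw),0],[0,0,-1]])
    d=R.inv().apply(np.r_[p,tipz+.173]-s["tcp_pos"])
    print("d",d.round(4),"rot",(R.inv()*T).as_rotvec().round(4),"clock",round(s["clock"],2))
E
python3 - <<'E'
from h import *
for n in("top","scene"):
    im=cv2.imread(f"pics/{n}0.png")
    for c in HS:
        for b in blobs(im,c):
            f=b.astype(np.float32)
            print(n,c,cv2.contourArea(f),b.mean(0).round(1),b.min(0),b.max(0))
            if c in("green","yellow") and cv2.contourArea(f)>2000:
                print(cv2.approxPolyDP(f,8,True)[:,0].tolist())
E
```

```text
top red 816.5 [151.8 207.2] [139. 183.] [166. 231.]
top red 615.5 [242.3 330.5] [217. 318.] [268. 343.]
top red 593.5 [429.3 104.4] [403.  89.] [456. 125.]
top red 171.0 [303.6 251.1] [296. 244.] [311. 259.]
top red 141.5 [37.9 96.6] [30. 89.] [ 46. 105.]
top red 131.0 [24.8 38.9] [17. 32.] [33. 47.]
top blue 3444.0 [545.8 141.7] [524.  65.] [559. 215.]
top blue 780.5 [131.4 205.9] [119. 181.] [144. 230.]
top blue 550.5 [164.7  90.1] [137.  72.] [192. 102.]
top blue 164.5 [217.1 255.9] [210. 249.] [224. 263.]
top blue 56.5 [524.   68.3] [520.  65.] [529.  74.]
top green 5089.0 [428.5 215.3] [388. 177.] [470. 253.]
[[459.0, 177.0], [388.0, 183.0], [397.0, 253.0], [470.0, 247.0]]
top green 119.0 [ 73.8 111. ] [ 66. 104.] [ 81. 117.]
top yellow 4693.0 [286.8 162. ] [247. 124.] [326. 200.]
[[259.0, 124.0], [247.0, 189.0], [316.0, 199.0], [325.0, 133.0]]
top white 317.0 [265.  255.6] [255. 246.] [275. 266.]
top black 12422.5 [391.2 387.5] [216. 356.] [559. 419.]
top black 2842.0 [276.5  60. ] [242.  38.] [311.  81.]
top black 1554.0 [150.5 208.8] [116. 168.] [174. 249.]
top black 1459.5 [
[... 1494 characters left out ...]
3 328. ] [337. 290.] [470. 371.]
scene black 600.5 [529.6 142.4] [518. 106.] [537. 175.]
scene black 497.5 [ 14.5 264.8] [  0. 252.] [ 32. 277.]
scene black 440.5 [327.   26.7] [321.   0.] [333.  54.]
scene black 414.0 [371.3  26.5] [365.   0.] [378.  55.]
scene black 305.5 [498.   16.2] [492.   0.] [507.  37.]
scene black 295.0 [278.6  22. ] [275.   0.] [282.  44.]
scene black 268.5 [ 78.5 154.5] [ 53. 145.] [105. 164.]
scene black 143.0 [554.6 412. ] [547. 402.] [559. 419.]
scene black 64.5 [152.7 109.7] [149. 105.] [157. 114.]
scene black 64.0 [540.1 135.5] [538. 116.] [541. 154.]
scene black 48.5 [339.    5.4] [336.   0.] [342.  12.]
scene black 35.5 [310.4   3.7] [308.   0.] [313.   8.]
```

Run:
```python
from h import *
def T(a,b): 
    X,r=tri([("top",a,None),("scene",b,None)]);return X.round(4),round(r,4)
print("puck",T((265,255.6),(351,216.1)))
print("red m",T((303.6,251.1),(322.4,200.7)),"blue m",T((217.1,255.9),(386.3,243)))
for c,pt,ps in(("green",[(459,177),(388,183),(397,253),(470,247)],[(182,158),(238,141),(274,167),(217,187)]),("yellow",[(259,124),(247,189),(316,199),(325,133)],[(219,278),(303,256),(270,213),(195,230)])):
    # both lists ordered -> print all pairings by best residual
    for a in pt:
        print(c,a,min((T(a,b)+(b,) for b in ps),key=lambda t:t[1]))
    P=onplane("top",pt,.01);print(P.mean(0).round(4)); print("edge yaw",[round(float(np.degrees(np.arctan2(*(P[i]-P[(i+1)%4])[1::-1]))),1) for i in range(4)],"len",[round(float(np.linalg.norm(P[i]-P[(i+1)%4])),4) for i in range(4)])
im=cv2.imread("pics/top0.png")
P=onplane("top",[[128,168],[174,172],[163,250],[116,246]],.003);print("mat",P.round(4),P.mean(0))
for c in("red","blue"):
    b=[b for b in blobs(im,c,400) if 100<b[:,0].mean()<170 and b[:,1].mean()>150][0]
    P=onplane("top",b,.031)[:,:2].astype(np.float32);print(c,cv2.minAreaRect(P))
print("silver",onplane("top",[[358,254]],.02))
```

```text
puck (array([0.4433, 0.0395, 0.0195]), np.float64(0.0))
red m (array([ 0.4533, -0.0378,  0.0154]), np.float64(0.0001)) blue m (array([0.4418, 0.136 , 0.0176]), np.float64(0.0006))
green (459, 177) (array([ 0.6116, -0.3614,  0.0083]), np.float64(0.0001), (182, 158))
green (388, 183) (array([ 0.5982, -0.2138,  0.003 ]), np.float64(0.0012), (217, 187))
green (397, 253) (array([ 0.4511, -0.227 ,  0.0025]), np.float64(0.0018), (274, 167))
green (470, 247) (array([ 0.4633, -0.3735,  0.009 ]), np.float64(0.0019), (238, 141))
[ 0.5312 -0.2938  0.01  ]
edge yaw [-84.7, 5.3, 95.1, -174.7] len [0.1484, 0.1465, 0.1485, 0.1471]
yellow (259, 124) (array([0.7264, 0.0565, 0.0081]), np.float64(0.0004), (219, 278))
yellow (247, 189) (array([0.5813, 0.0804, 0.0098]), np.float64(0.002), (303, 256))
yellow (316, 199) (array([ 0.5608, -0.0625,  0.0103]), np.float64(0.0019), (270, 213))
yellow (325, 133) (array([ 0.7054, -0.0834,  0.0112]), np.float64(0.0001), (195, 230))
[ 0.6441 -0.0029  0.01  ]
edge yaw [-9.0, 81.9, 172.1, -97.9] len [0.1443, 0.1442, 0.1449, 0.1414]
mat [[0.6285 0.3312 0.003 ]
 [0.6204 0.2338 0.003 ]
 [0.4554 0.2482 0.003 ]
 [0.4629 0.3447 0.003 ]] [0.54180835 0.28948897 0.003     ]
red ((0.5388685464859009, 0.26722025871276855), (0.04386795312166214, 0.09875448793172836), 84.54928588867188)
blue ((0.5426887273788452, 0.3083101212978363), (0.042204078286886215, 0.09906323999166489), 84.62393188476562)
silver [[ 0.44769383 -0.14648724  0.02      ]]
```

```bash
python3 -c "
from h import *
move([.53,.285],np.pi-.093,.227)"
```

```text
d [ 0.5824 -0.6763  0.0051] rot [-1.0000e-04 -1.7000e-03 -2.8098e+00] clock 0.1
```

```bash
R='0.582 -0.676 0.005 0 0 -2.81'; python3 nudge.py '0.582 -0.676 0.005 0 0 -2.81;0.582 -0.676 0.005 0 0 -2.81;0.582 -0.676 0.005 0 0 -2.81;0.582 -0.676 0.005 0 0 -2.81;0.582 -0.676 0.005 0 0 -2.81;0.582 -0.676 0.005 0 0 -2.81;0.582 -0.676 0.005 0 0 -2.81;0.582 -0.676 0.005 0 0 -2.81;0.582 -0.676 0.005 0 0 -2.81;0.582 -0.676 0.005 0 0 -2.81;0.582 -0.676 0.005 0 0 -2.81;0.582 -0.676 0.005 0 0 -2.81' 0
python3 -c "
from h import *
move([.53,.285],np.pi-.093,.227)"
```

```text
clock: 1.6
tcp_pos: [0.4657, 0.1601, 0.4004]
ee_rot: [0.0, 0.317, 0.948, -0.0]
force: [1.1, -1.6, 0.8]
grip_width: -0.0001
gripper_force: 0.0
d [0.0238 0.1384 0.0003] rot [-1.000e-04  2.000e-04 -5.531e-01] clock 1.6
```

```bash
python3 nudge.py '0.024 0.138 0 0 0 -0.553;0.024 0.138 0 0 0 -0.553;0.024 0.138 0 0 0 -0.553;0.024 0.138 0 0 0 -0.553;0.024 0.138 0 0 0 -0.553'
python3 - <<'E'
from h import *
print(ctrl.state()["tcp_pos"],ctrl.state()["ee_rot"].round(4))
c=vision.calibration("wrist");im=vision.get_image("wrist");cv2.imwrite("pics/w1.png",im);np.savez("w1.npz",**c)
for col,z in(("red",.031),("blue",.031)):
    for b in blobs(im,col,300): print(col,b.mean(0).round(),cv2.minAreaRect(onplane("wrist",b,z,c)[:,:2].astype(np.float32)))
E
```

```text
clock: 2.22
tcp_pos: [0.5296, 0.2813, 0.4003]
ee_rot: [-0.0, 0.052, 0.999, -0.0]
force: [-0.6, 0.3, -0.0]
grip_width: -0.0
gripper_force: 0.0
[0.52956768 0.28131371 0.40030618] [-4.000e-04  5.200e-02  9.986e-01 -3.000e-04]
red [266. 185.] ((0.5362163782119751, 0.2677731513977051), (0.030750691890716553, 0.0382017120718956), 84.2184829711914)
red [266. 155.] ((0.5016759037971497, 0.2714993953704834), (0.039387837052345276, 0.024523744359612465), 83.98657989501953)
red [267. 214.] ((0.5721808075904846, 0.26457786560058594), (0.03955376520752907, 0.02670247294008732), 83.99138641357422)
red [466. 328.] ((0.764281690120697, 0.5157045125961304), (0.048302918672561646, 0.026991670951247215), 39.91135025024414)
blue [302. 184.] ((0.5405678153038025, 0.30958646535873413), (0.030553176999092102, 0.03824388608336449), 84.47403717041016)
blue [137. 112.] ((0.44193384051322937, 0.14122766256332397), (0.03517037257552147, 0.028531990945339203), 83.98167419433594)
blue [302. 155.] ((0.5058584213256836, 0.3123842179775238), (0.039338789880275726, 0.024312244728207588), 86.72787475585938)
blue [301. 214.] ((0.5752549171447754, 0.30590978264808655), (0.038997113704681396, 0.026639211922883987), 83.9914779663086)
```

View pics/w1.png

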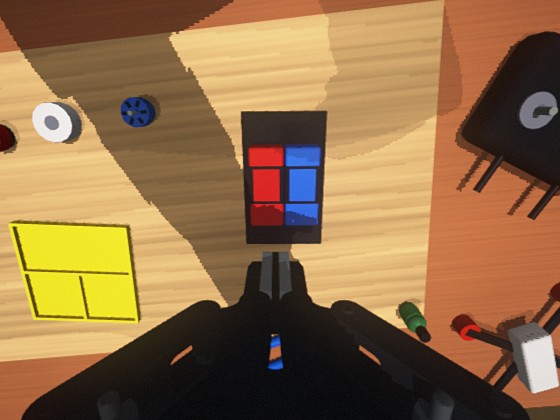

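Run:
```python
from h import *
c=dict(np.load("w1.npz"));im=cv2.imread("pics/w1.png");top=cv2.imread("pics/top0.png")
def corners(b):
    b=b.astype(np.float32); return cv2.boxPoints(cv2.minAreaRect(b)) 
# pack tops: far red/blue outer corners per view via merged mask hull
for col in("red","blue"):
    w=np.vstack([b for b in blobs(im,col,300) if 240<b[:,0].mean()<330])
    t=[b for b in blobs(top,col,400) if 100<b[:,0].mean()<170 and b[:,1].mean()>150][0]
    # centroid of top-face rectangle
    cw=cv2.minAreaRect(w.astype(np.float32))[0];ct=cv2.minAreaRect(t.astype(np.float32))[0]
    print(col,tri([("wrist",cw,c),("top",ct,None)]))
P=blobs(im,"yellow",2000)[0];A=onplane("wrist",P,.01,c)[:,:2].astype(np.float32);print("yellow",cv2.minAreaRect(A))
u=np.array([.995,-.098]);n=np.array([.098,.995]);r=np.array([.537,.2676])-.002*n
move(r-.079*u,np.pi-.098,.06)
move(r-.079*u,np.pi-.098,.011)
move(r+.007*u,np.pi-.098,.011)
```

```text
red (array([0.53773884, 0.26775826, 0.02796001]), np.float64(0.0016216655304456245))
blue (array([0.54182526, 0.31071672, 0.02706366]), np.float64(0.0015846721197018089))
yellow ((0.641114354133606, -0.0026787668466567993), (0.15002840757369995, 0.14976342022418976), 81.63321685791016)
d [ 0.0701 -0.0151  0.1676] rot [-0.0004 -0.0004 -0.0059] clock 2.27
d [ 0.0701 -0.0151  0.2166] rot [-0.0004 -0.0004 -0.0059] clock 2.27
d [-0.0159 -0.0146  0.2166] rot [-0.0004 -0.0004 -0.0059] clock 2.27
```

```bash
python3 nudge.py '0.035 -0.007 0.06 0 0 0;0.07 -0.015 0.12 0 0 0;0.07 -0.015 0.168 0 0 0;0.07 -0.015 0.168 0 0 0;0.07 -0.015 0.168 0 0 0' 0
python3 - <<'E'
from h import *
u=np.array([.995,-.098]);n=np.array([.098,.995]);r=np.array([.537,.2676])-.002*n
move(r-.079*u,np.pi-.098,.011)
move(r+.007*u,np.pi-.098,.011)
E
```

```text
clock: 2.9
tcp_pos: [0.4602, 0.2741, 0.2347]
ee_rot: [0.001, 0.051, 0.999, 0.001]
force: [0.4, 0.1, 0.4]
grip_width: -0.0001
gripper_force: 0.0
d [ 0.002  -0.001   0.0507] rot [ 0.0013  0.0024 -0.0035] clock 2.9
d [-0.084  -0.0007  0.0509] rot [ 0.0013  0.0024 -0.0035] clock 2.9
```

```bash
python3 nudge.py '0 -0.001 0.03 0 0 0;0 -0.001 0.05 0 0 0;0 -0.001 0.05 0 0 0;-0.014 -0.001 0.05 0 0 0;-0.028 -0.001 0.05 0 0 0;-0.042 -0.001 0.05 0 0 0;-0.056 -0.001 0.05 0 0 0;-0.07 -0.001 0.05 0 0 0;-0.08 -0.001 0.05 0 0 0;-0.085 -0.001 0.05 0 0 0;-0.085 -0.001 0.05 0 0 0'
python3 nudge.py '0.015 0 0 0 0 0;0.03 0 -0.06 0 0 0;0.05 0 -0.12 0 0 0;0.07 0 -0.18 0 0 0;0.07 0 -0.18 0 0 0'
python3 - <<'E'
from h import *
c=vision.calibration("wrist");im=vision.get_image("wrist");cv2.imwrite("pics/w2.png",im)
for col,z in(("red",.031),("blue",.031)):
    for b in blobs(im,col,300): print(col,b.mean(0).round(),cv2.minAreaRect(onplane("wrist",b,z,c)[:,:2].astype(np.float32)))
E
```

```text
clock: 4.28
tcp_pos: [0.5437, 0.2646, 0.1824]
ee_rot: [0.0, 0.05, 0.999, -0.0]
force: [0.1, -0.8, 0.2]
grip_width: 0.0
gripper_force: 0.0
clock: 4.9
tcp_pos: [0.4736, 0.2724, 0.3674]
ee_rot: [0.004, 0.049, 0.999, 0.002]
force: [0.5, 0.4, -0.2]
grip_width: 0.0
gripper_force: 0.0
red [51. 16.] ((0.302103191614151, 0.09326614439487457), (0.08700080960988998, 0.023706350475549698), 76.12345886230469)
red [479. 369.] ((0.7528630495071411, 0.5161207914352417), (0.049709923565387726, 0.02121678739786148), 46.913818359375)
blue [314. 207.] ((0.5029619336128235, 0.31169626116752625), (0.04071219265460968, 0.028287358582019806), 84.22437286376953)
blue [314. 238.] ((0.5393983721733093, 0.30903148651123047), (0.031364671885967255, 0.03775139898061752), 84.20148468017578)
blue [143. 163.] ((0.43838557600975037, 0.14158453047275543), (0.02892685867846012, 0.03557567298412323), 19.899356842041016)
blue [313. 264.] ((0.572725772857666, 0.305137038230896), (0.040185991674661636, 0.0328562967479229), 85.54041290283203)
```

View pics/w2.png

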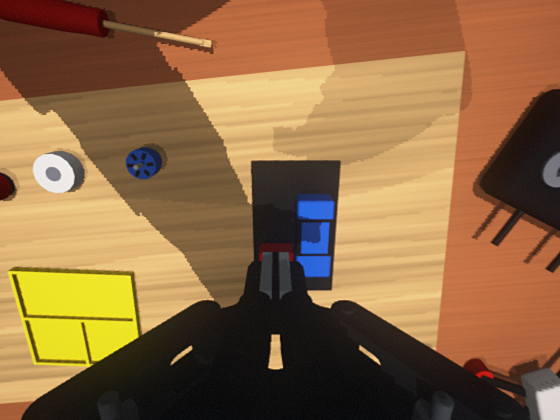

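Run:
```python
from h import *
im=vision.get_image("top");cv2.imwrite("pics/t2.png",im)
for n,im in(("top",im),("scene",vision.get_image("scene"))):
  for b in blobs(im,"red",60): print(n,b.mean(0).round(),b.min(0),b.max(0),cv2.minAreaRect(onplane(n,b,.031)[:,:2].astype(np.float32)))
move([.602,.26],np.pi-.098,.05)
```

```text
top [ 27. 303.] [  0. 174.] [ 64. 419.] ((0.3665955662727356, 0.5080322027206421), (0.4926990568637848, 0.09146495163440704), 12.949102401733398)
top [242. 331.] [217. 318.] [268. 343.] ((0.29661086201667786, 0.08087404817342758), (0.09961902350187302, 0.02572634443640709), 74.86614227294922)
top [429. 104.] [403.  89.] [456. 126.] ((0.7630394697189331, -0.29707396030426025), (0.11191245913505554, 0.05710533633828163), 63.5172233581543)
top [  6. 386.] [  0. 351.] [ 15. 419.] ((0.19359907507896423, 0.5224148631095886), (0.12613095343112946, 0.02833336777985096), 6.571381568908691)
top [156. 178.] [148. 169.] [165. 187.] ((0.5990046262741089, 0.2631785273551941), (0.031140534207224846, 0.03826237469911575), 85.1102066040039)
top [161. 162.] [150. 155.] [171. 170.] ((0.633944571018219, 0.25586384534835815), (0.04402730241417885, 0.02881072834134102), 81.91716766357422)
top [156. 195.] [145. 189.] [166. 202.] ((0.5637091398239136, 0.2627587914466858), (0.04333803802728653, 0.025549158453941345), 85.06369018554688)
top [304. 251.] [296. 244.] [311. 259.] ((0.45158660411834717, -0.0371786
[... 631 characters left out ...]
6169624), 75.00010681152344)
scene [364. 315.] [348. 305.] [380. 325.] ((0.5978765487670898, 0.2623427212238312), (0.029428299516439438, 0.03750725835561752), 84.65367889404297)
scene [121. 188.] [107. 173.] [138. 202.] ((0.7799835801124573, -0.26894888281822205), (0.11197569966316223, 0.05525092035531998), 61.30686950683594)
scene [383. 310.] [370. 299.] [395. 321.] ((0.5664849877357483, 0.26886701583862305), (0.042478155344724655, 0.020026501268148422), 80.14456939697266)
scene [323. 201.] [315. 194.] [330. 208.] ((0.46856099367141724, -0.016585730016231537), (0.050191499292850494, 0.02813345193862915), 51.45884704589844)
d [-0.1292  0.0013  0.1389] rot [-0.0004 -0.0003 -0.0016] clock 5.05
```

View pics/t2.png

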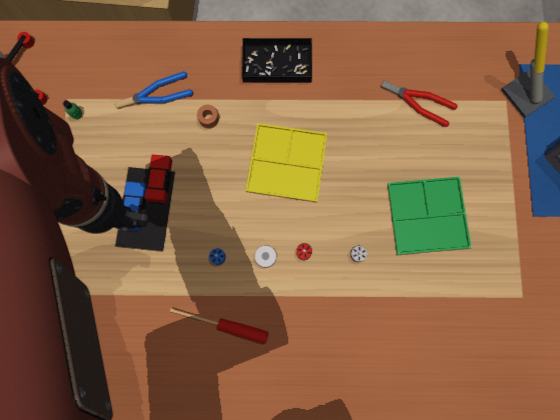

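```bash
python3 nudge.py '-0.06 0.001 0 0 0 0;-0.12 0.001 0.03 0 0 0;-0.136 0.001 0.09 0 0 0;-0.136 0.001 0.13 0 0 0;-0.136 0.001 0.16 0 0 0;-0.136 0.001 0.178 0 0 0;-0.136 0.001 0.178 0 0 0' 0.064 50
python3 nudge.py '0 0 0 0 0 0;0 0 0 0 0 0;0 0 0 0 0 0;0 0 0 0 0 0;0 0 0 0 0 0' 0.02 50
python3 nudge.py '0 0 -0.02 0 0 0;0 0 -0.06 0 0 0;0 0 -0.12 0 0 0;0 0 -0.15 0 0 0;0 0 -0.15 0 0 0'
python3 - <<'E'
from h import *
yaw=np.radians(95.2);y=np.radians(5.2)
p=np.array([.529,-.2938])+[-.038*np.cos(y),-.038*np.sin(y)]
move(p,yaw,.161)
c=vision.calibration("wrist");im=vision.get_image("wrist");cv2.imwrite("pics/w3.png",im)
for b in blobs(im,"red",100): 
  P=onplane("wrist",b,.173,c); print(b.mean(0).round(),cv2.minAreaRect(P[:,:2].astype(np.float32)))
E
```

```text
clock: 5.92
tcp_pos: [0.6083, 0.2588, 0.1825]
ee_rot: [-0.002, 0.05, 0.999, -0.001]
force: [0.1, -0.2, 0.5]
grip_width: 0.064
gripper_force: 0.0
clock: 6.55
tcp_pos: [0.6098, 0.2594, 0.1862]
ee_rot: [0.001, 0.05, 0.999, 0.001]
force: [-0.6, -1.0, 6.4]
grip_width: 0.0389
gripper_force: 52.1
clock: 7.18
tcp_pos: [0.6098, 0.2593, 0.3375]
ee_rot: [0.002, 0.05, 0.999, 0.001]
force: [1.0, 1.2, -3.4]
grip_width: 0.0391
gripper_force: 51.2
d [ 0.0626 -0.5656  0.0021] rot [0.005  0.0027 1.3803] clock 7.17
[276. 192.] ((0.565871000289917, 0.2630205452442169), (0.041593413800001144, 0.027531322091817856), 84.18366241455078)
[275. 262.] ((0.6035194396972656, 0.25885677337646484), (0.032637711614370346, 0.0412680059671402), 83.65491485595703)
[274. 326.] ((0.6416297554969788, 0.25441500544548035), (0.04164509475231171, 0.029117491096258163), 83.7177505493164)
[523. 307.] ((0.6409149169921875, 0.3845393657684326), (0.02384735643863678, 0.012789086438715458), 43.24617004394531)
[538. 390.] ((0.7016251087188721, 0.40288662910461426), (0.02814129926264286, 0.012460798025131226), 39.06178283691406)
```

View pics/w3.png

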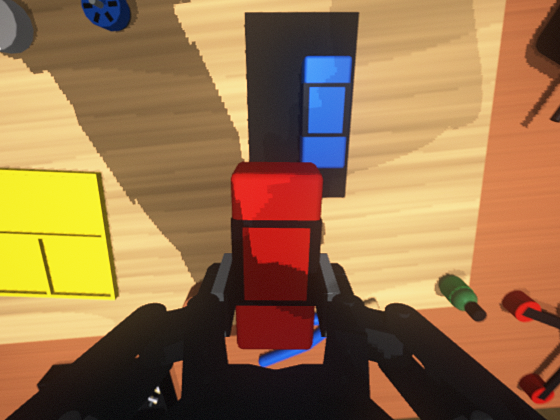

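```bash
python3 nudge.py '0.06 -0.49 0 0 0 1.38;0.06 -0.49 0 0 0 1.38;0.06 -0.49 0 0 0 1.38;0.06 -0.49 0 0 0 1.38;0.06 -0.49 0 0 0 1.38;0.06 -0.49 0 0 0 1.38;0.06 -0.49 0 0 0 1.38;0.06 -0.49 0 0 0 1.38;0.06 -0.49 0 0 0 1.38;0.06 -0.49 0 0 0 1.38'
python3 - <<'E'
from h import *
c=vision.calibration("wrist");im=vision.get_image("wrist");cv2.imwrite("pics/w4.png",im);np.savez("w4.npz",**c)
for b in blobs(im,"green",1000): 
  print(cv2.approxPolyDP(b.astype(np.float32),6,True)[:,0].tolist());P=onplane("wrist",b,.01,c); print(b.mean(0).round(),cv2.minAreaRect(P[:,:2].astype(np.float32)))
E
```

```text
clock: 8.48
tcp_pos: [0.4999, -0.2222, 0.3329]
ee_rot: [-0.002, 0.674, 0.738, -0.0]
force: [0.3, 0.4, -2.8]
grip_width: 0.0388
gripper_force: 51.5
[[324.0, 188.0], [320.0, 252.0], [343.0, 268.0], [362.0, 301.0], [374.0, 189.0]]
[349. 236.] ((0.5773307085037231, -0.281623512506485), (0.052154429256916046, 0.13355191051959991), 5.502373695373535)
```

View pics/w4.png

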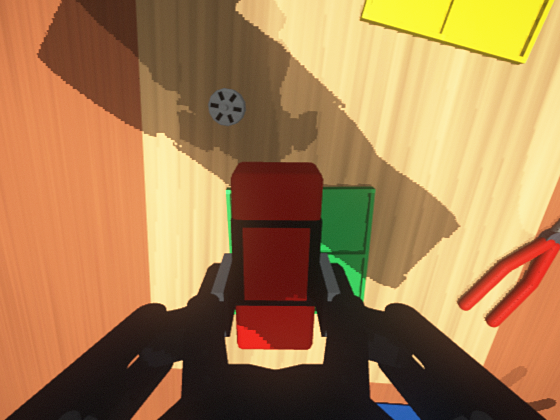

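Run:
```python
from h import *
c=dict(np.load("w4.npz"))
P=onplane("wrist",[[228,188],[374,188.5]],.01,c)[:,:2];e=P[1]-P[0];y=np.arctan2(e[1],e[0]);print(P,np.linalg.norm(e),np.degrees(y))
ctr=P.mean(0)-.075*np.array([-np.sin(y),np.cos(y)]);print(ctr)
print(tri([("wrist",(374,188.5),c),("top",(388,184),None)]))
y=np.radians(5.2);X=np.array([np.cos(y),np.sin(y)]);Y=np.array([-X[1],X[0]])
p=np.array([.529,-.2945])*.5+ctr*.5-.038*X-.006*Y
print(p);move(p,y+np.pi/2,.1);move(p,y+np.pi/2,.017)
```

```text
[[ 0.45161951 -0.22611814]
 [ 0.59643146 -0.21349321]] 0.1453612370983066 4.9825373053811335
[ 0.53053939 -0.29452226]
(array([ 0.5923541 , -0.21077381,  0.02119042]), np.float64(0.0001202587438702264))
[ 0.49246988 -0.30393048]
d [-0.0814 -0.0152  0.0602] rot [-0.0017 -0.0017  0.0011] clock 8.53
d [-0.0815 -0.015   0.1432] rot [-0.0017 -0.0017  0.0011] clock 8.53
```

```bash
python3 nudge.py '-0.045 -0.008 0.01 0 0 0;-0.0815 -0.015 0.05 0 0 0;-0.0815 -0.015 0.1 0 0 0;-0.0815 -0.015 0.125 0 0 0;-0.0815 -0.015 0.135 0 0 0;-0.0815 -0.015 0.14 0 0 0;-0.0815 -0.015 0.14 0 0 0'
python3 -c "
from h import *
move([.4925,-.3039],np.radians(95.2),.014)"
```

```text
clock: 9.4
tcp_pos: [0.4936, -0.3048, 0.1952]
ee_rot: [0.001, 0.674, 0.739, 0.0]
force: [-0.1, -0.6, -2.4]
grip_width: 0.0388
gripper_force: 51.3
d [ 0.001  -0.001   0.0082] rot [0.0009 0.0008 0.0011] clock 9.4
```

```bash
python3 nudge.py '0.001 -0.001 0.003 0 0 0;0.001 -0.001 0.006 0 0 0;0.001 -0.001 0.008 0 0 0;0.001 -0.001 0.008 0 0 0'
```

```text
clock: 9.9
tcp_pos: [0.4919, -0.3041, 0.1872]
ee_rot: [0.0, 0.674, 0.739, 0.0]
force: [-3.1, 1.2, 6.3]
grip_width: 0.0386
gripper_force: 52.5
```

```bash
python3 nudge.py '0 0 0 0 0 0;0 0 0 0 0 0;0 0 -0.01 0 0 0;0 0 -0.05 0 0 0;0 0 -0.11 0 0 0;0 0 -0.13 0 0 0;0 0 -0.13 0 0 0' 0.062
python3 - <<'E'
from h import *
c=vision.calibration("wrist");im=vision.get_image("wrist");cv2.imwrite("pics/w5.png",im)
for b in blobs(im,"red",100): 
  P=onplane("wrist",b,.032,c); print(b.mean(0).round(),cv2.minAreaRect(P[:,:2].astype(np.float32)))
y=np.radians(5.2)
print(np.array([.53,-.2945])-.038*np.array([np.cos(y),np.sin(y)]))
move([.441,.1385],np.radians(95),.1)
E
```

```text
clock: 10.78
tcp_pos: [0.4924, -0.3045, 0.3188]
ee_rot: [0.002, 0.674, 0.739, 0.0]
force: [0.3, 0.6, -0.5]
grip_width: 0.0621
gripper_force: 0.0
[274. 185.] ((0.48999717831611633, -0.2936345338821411), (0.03078516758978367, 0.036952268332242966), 5.114434242248535)
[274. 147.] ((0.4878333508968353, -0.25977468490600586), (0.037751756608486176, 0.02233283594250679), 5.136801719665527)
[528. 217.] ((0.7214710116386414, -0.30319613218307495), (0.0738571360707283, 0.016024300828576088), 59.337955474853516)
[273. 223.] ((0.4930345416069031, -0.32903948426246643), (0.03735547885298729, 0.02653644047677517), 5.097984790802002)
[544. 248.] ((0.7495129108428955, -0.3317227065563202), (0.04882174730300903, 0.017801236361265182), 65.55695343017578)
[ 0.49215639 -0.29794404]
d [ 0.4455 -0.0106  0.0436] rot [0.001  0.0009 0.0038] clock 10.82
```

View pics/w5.png

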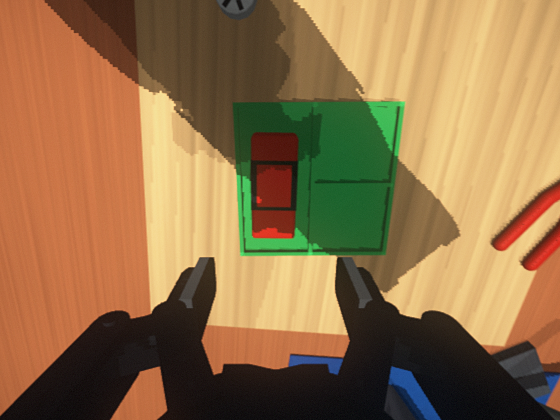

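```bash
python3 nudge.py '0.44 -0.01 0.02 0 0 0;0.44 -0.01 0.02 0 0 0;0.44 -0.01 0.02 0 0 0;0.44 -0.01 0.02 0 0 0;0.44 -0.01 0.02 0 0 0;0.44 -0.01 0.02 0 0 0;0.44 -0.01 0.02 0 0 0;0.44 -0.01 0.02 0 0 0;0.44 -0.01 0.02 0 0 0' 0.056
python3 - <<'E'
from h import *
c5=None
c1=dict(np.load("w1.npz"))
print(tri([("wrist",(137,112),c1),("top",(217.1,255.9),None)]))
c=vision.calibration("wrist");im=vision.get_image("wrist");cv2.imwrite("pics/w6.png",im)
for b in blobs(im,"blue",100):
  m=np.array(cv2.minEnclosingCircle(b.astype(np.float32))[0]); print(m,onplane("wrist",[m],.022,c),tri([("wrist",m,c),("top",(217.1,255.9),None)]),tri([("wrist",m,c),("wrist",(137,112),c1)]))
for b in blobs(im,"white",200):
  m=np.array(cv2.minAreaRect(b.astype(np.float32))[0]); print("puck",m,onplane("wrist",[m],.02,c),tri([("wrist",m,c),("top",(265,255.6),None)]))
E
```

```text
clock: 11.95
tcp_pos: [0.4414, 0.1333, 0.2955]
ee_rot: [-0.001, 0.674, 0.739, -0.001]
force: [-0.0, 0.3, -0.8]
grip_width: 0.0558
gripper_force: 0.0
(array([0.44182701, 0.13549441, 0.01887687]), np.float64(0.0002825946598569257))
[276.9375 201.5   ] [[0.44151448 0.1352205  0.022     ]] (array([0.44164272, 0.13508978, 0.02168449]), np.float64(0.00011969619695869945)) (array([0.44170703, 0.13082362, 0.00833792]), np.float64(0.0003018258085240852))
[490.5   7.5] [[0.57455987 0.28865492 0.022     ]] (array([0.38189355, 0.13474996, 0.37683184]), np.float64(0.048479293403614405)) (array([0.44704212, 0.22662338, 0.23386873]), np.float64(0.004075551261928466))
```

View pics/w6.png

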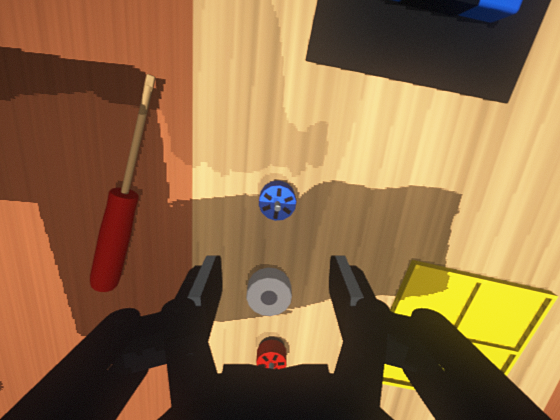

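```bash
python3 -c "
from h import *
move([.4417,.1352],np.radians(95),.008)"
```

```text
d [0.0027 0.0003 0.1148] rot [-0.0015  0.0004  0.0035] clock 12.0
```

```bash
python3 nudge.py '0.003 0 0.05 0 0 0;0.003 0 0.09 0 0 0;0.003 0 0.11 0 0 0;0.003 0 0.115 0 0 0;0.003 0 0.115 0 0 0'
python3 nudge.py '0 0 0 0 0 0;0 0 0 0 0 0;0 0 0 0 0 0;0 0 0 0 0 0' 0.015 25
python3 nudge.py '0 0 -0.03 0 0 0;0 0 -0.08 0 0 0;0 0 -0.11 0 0 0;0 0 -0.11 0 0 0'
python3 - <<'E'
from h import *
y=np.radians(5.2);X=np.array([np.cos(y),np.sin(y)]);Y=np.array([-X[1],X[0]]);g=np.array([.53,-.2945])
for s in(1,-1):
  move(g+.035*X+s*.0365*Y,y+np.pi/2,.1)
cv2.imwrite("pics/w7.png",vision.get_image("wrist"))
E
```

```text
clock: 12.62
tcp_pos: [0.442, 0.1353, 0.1817]
ee_rot: [-0.0, 0.675, 0.738, -0.0]
force: [0.0, 0.1, -0.4]
grip_width: 0.0559
gripper_force: 0.0
clock: 13.12
tcp_pos: [0.4422, 0.1361, 0.1825]
ee_rot: [0.001, 0.674, 0.739, 0.001]
force: [0.4, -1.2, 5.8]
grip_width: 0.0309
gripper_force: 24.3
clock: 13.62
tcp_pos: [0.4427, 0.1364, 0.2942]
ee_rot: [0.002, 0.674, 0.739, 0.002]
force: [-0.9, 0.0, 0.1]
grip_width: 0.0308
gripper_force: 25.1
d [-0.4005  0.0826  0.0215] rot [ 0.0055 -0.0003  0.0005] clock 13.62
d [-0.4735  0.0825  0.0215] rot [ 0.0055 -0.0003  0.0005] clock 13.62
```

View pics/w7.png

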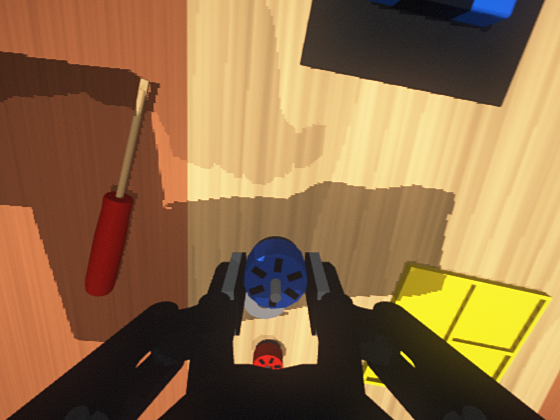

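```bash
python3 nudge.py '-0.4735 0.0825 0.02 0 0 0;-0.4735 0.0825 0.02 0 0 0;-0.4735 0.0825 0.02 0 0 0;-0.4735 0.0825 0.02 0 0 0;-0.4735 0.0825 0.02 0 0 0;-0.4735 0.0825 0.02 0 0 0;-0.4735 0.0825 0.02 0 0 0;-0.4735 0.0825 0.02 0 0 0;-0.4735 0.0825 0.05 0 0 0;-0.4735 0.0825 0.08 0 0 0;-0.4735 0.0825 0.09 0 0 0;-0.4735 0.0825 0.09 0 0 0'
python3 - <<'E'
from h import *
y=np.radians(5.2);X=np.array([np.cos(y),np.sin(y)]);Y=np.array([-X[1],X[0]]);g=np.array([.53,-.2945])
move(g+.035*X-.0365*Y,y+np.pi/2,.0125)
E
```

```text
clock: 15.18
tcp_pos: [0.5666, -0.3275, 0.2006]
ee_rot: [-0.001, 0.674, 0.739, -0.0]
force: [0.6, 1.0, 0.3]
grip_width: 0.0311
gripper_force: 25.1
d [-0.0003  0.0016  0.0151] rot [-0.0014 -0.0012  0.0005] clock 15.18
```

```bash
python3 nudge.py '0 0.001 0.007 0 0 0;0 0.001 0.011 0 0 0;0 0.001 0.014 0 0 0;0 0.001 0.015 0 0 0'
```

```text
clock: 15.68
tcp_pos: [0.5679, -0.3278, 0.1866]
ee_rot: [0.0, 0.674, 0.739, -0.0]
force: [-2.3, 1.5, 6.7]
grip_width: 0.0309
gripper_force: 25.8
```

```bash
python3 nudge.py '0 0 0 0 0 0;0 0 0 0 0 0;0 0 -0.015 0 0 0;0 0 -0.06 0 0 0;0 0 -0.11 0 0 0;0 0 -0.11 0 0 0' 0.046
python3 -c "
from h import *
cv2.imwrite('pics/w8.png',vision.get_image('wrist'))
move([.443,.037],np.radians(95),.1)"
```

```text
clock: 16.42
tcp_pos: [0.5692, -0.3288, 0.3022]
ee_rot: [0.004, 0.674, 0.739, 0.0]
force: [0.7, 0.4, 0.6]
grip_width: 0.0464
gripper_force: 0.0
d [ 0.3753 -0.0919  0.025 ] rot [0.0037 0.0033 0.0037] clock 16.48
```

View pics/w8.png

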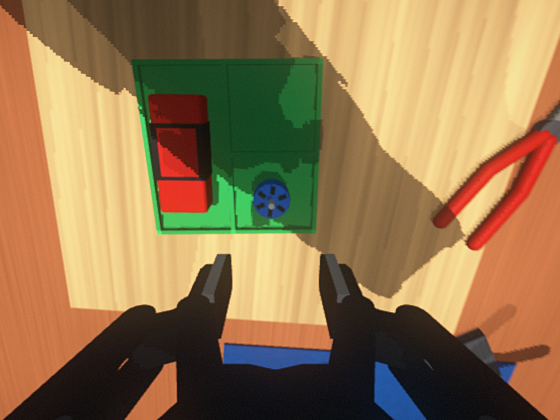

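Blue motor stands upright in the lower right bay (271,199), red pack flat at (180,152). Next, the puck.

```bash
python3 nudge.py '0.375 -0.09 0 0 0 0;0.375 -0.09 0 0 0 0;0.375 -0.09 0 0 0 0;0.375 -0.09 0 0 0 0;0.375 -0.09 0 0 0 0;0.375 -0.09 0 0 0 0;0.375 -0.09 0.02 0 0 0;0.375 -0.09 0.02 0 0 0' 0.068
python3 - <<'E'
from h import *
c=vision.calibration("wrist");im=vision.get_image("wrist");cv2.imwrite("pics/w9.png",im)
h=cv2.cvtColor(im,cv2.COLOR_BGR2HSV);m=cv2.inRange(h,(0,0,75),(180,30,255));m[260:]=0
for b in cv2.findContours(m,cv2.RETR_EXTERNAL,cv2.CHAIN_APPROX_NONE)[0]:
  if cv2.contourArea(b)>300:
    q=np.array(cv2.minAreaRect(b.astype(np.float32))[0]);print("white",q,cv2.contourArea(b),cv2.minAreaRect(onplane("wrist",b[:,0],.02,c)[:,:2].astype(np.float32)),tri([("wrist",q,c),("top",(265,255.6),None)]))
for b in blobs(im,"red",100):
  q=np.array(cv2.minEnclosingCircle(b.astype(np.float32))[0]); print("red",q,onplane("wrist",[q],.022,c))
move([.4433,.0395],np.radians(95),.008)
E
```

```text
clock: 17.48
tcp_pos: [0.4428, 0.0383, 0.2753]
ee_rot: [-0.001, 0.673, 0.739, -0.001]
force: [0.6, 0.1, 0.3]
grip_width: 0.068
gripper_force: 0.0
white [277.2230835  210.21539307] 2104.5 ((0.4428589940071106, 0.038739465177059174), (0.04253721982240677, 0.0416712686419487), 87.97637176513672) (array([0.44297035, 0.03947483, 0.02043409]), np.float64(0.0001986848560302631))
red [ 82.  134.5] [[0.29793486 0.084526   0.022     ]]
red [278.7489624  292.07675171] [[ 0.45105403 -0.03409128  0.022     ]]
d [ 0.002 -0.     0.095] rot [-0.0019 -0.0001  0.0046] clock 17.52
```

View pics/w9.png

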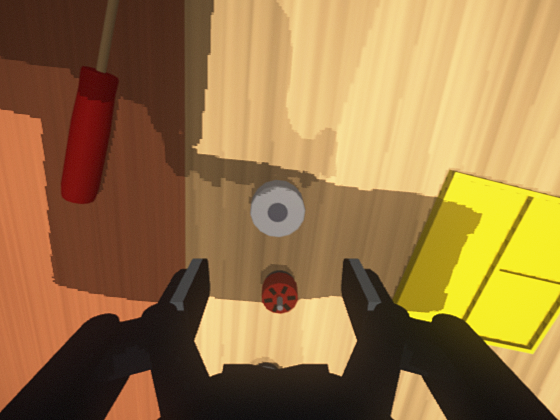

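```bash
python3 nudge.py '0.002 0 0.05 0 0 0;0.002 0 0.08 0 0 0;0.002 0 0.095 0 0 0;0.002 0 0.095 0 0 0;0.002 0 0.095 0 0 0'
python3 nudge.py '0 0 0 0 0 0;0 0 0 0 0 0;0 0 0 0 0 0;0 0 0 0 0 0' 0.025 25
python3 nudge.py '0 0 -0.03 0 0 0;0 0 -0.08 0 0 0;0 0 -0.11 0 0 0;0 0 -0.11 0 0 0'
python3 - <<'E'
from h import *
y=np.radians(5.2);X=np.array([np.cos(y),np.sin(y)]);Y=np.array([-X[1],X[0]]);g=np.array([.53,-.2945])
move(g+.035*X+.0365*Y,y+np.pi/2,.1)
cv2.imwrite("pics/w10.png",vision.get_image("wrist"))
E
```

```text
clock: 18.15
tcp_pos: [0.4447, 0.0388, 0.1822]
ee_rot: [0.0, 0.675, 0.738, 0.0]
force: [1.0, -0.0, 0.2]
grip_width: 0.0681
gripper_force: 0.0
clock: 18.65
tcp_pos: [0.4444, 0.0393, 0.1824]
ee_rot: [0.001, 0.674, 0.739, 0.0]
force: [-1.4, -0.0, 8.4]
grip_width: 0.0428
gripper_force: 24.3
clock: 19.15
tcp_pos: [0.445, 0.0394, 0.294]
ee_rot: [0.002, 0.674, 0.739, 0.002]
force: [-0.7, 0.1, -0.1]
grip_width: 0.0429
gripper_force: 25.9
d [-0.3038  0.0892  0.0217] rot [0.0051 0.0009 0.0004] clock 19.15
```

```bash
python3 nudge.py '-0.304 0.088 0 0 0 0;-0.304 0.088 0 0 0 0;-0.304 0.088 0 0 0 0;-0.304 0.088 0 0 0 0;-0.304 0.088 0 0 0 0;-0.304 0.088 0.01 0 0 0;-0.304 0.088 0.05 0 0 0;-0.304 0.088 0.08 0 0 0;-0.304 0.088 0.092 0 0 0;-0.304 0.088 0.092 0 0 0'
python3 - <<'E'
from h import *
y=np.radians(5.2);X=np.array([np.cos(y),np.sin(y)]);Y=np.array([-X[1],X[0]]);g=np.array([.53,-.2945])
move(g+.035*X+.0365*Y,y+np.pi/2,.0125)
E
```

```text
clock: 20.45
tcp_pos: [0.5588, -0.2546, 0.1986]
ee_rot: [-0.001, 0.674, 0.739, -0.0]
force: [-0.6, -0.3, -0.1]
grip_width: 0.0428
gripper_force: 25.9
d [-0.0007  0.0027  0.0131] rot [-0.0017 -0.0014  0.0007] clock 20.45
```

```bash
python3 nudge.py '0 0.002 0.006 0 0 0;0 0.002 0.01 0 0 0;0 0.002 0.0125 0 0 0;0 0.002 0.0135 0 0 0'
```

```text
clock: 20.95
tcp_pos: [0.5613, -0.2551, 0.1865]
ee_rot: [0.0, 0.674, 0.739, 0.0]
force: [-3.4, 2.3, 11.6]
grip_width: 0.0427
gripper_force: 26.9
```

```bash
python3 nudge.py '0 0 0 0 0 0;0 0 0 0 0 0;0 0 -0.015 0 0 0;0 0 -0.06 0 0 0;0 0 -0.12 0 0 0;0 0 -0.14 0 0 0;0 0 -0.14 0 0 0' 0.056
python3 -c "
from h import *
cv2.imwrite('pics/w11.png',vision.get_image('wrist'))
move([.48,.309],np.pi-.098,.12)"
```

```text
clock: 21.82
tcp_pos: [0.5618, -0.2554, 0.3288]
ee_rot: [0.002, 0.674, 0.739, 0.0]
force: [-0.6, -0.1, -1.3]
grip_width: 0.0557
gripper_force: 0.0
d [ 0.5692 -0.0297  0.0333] rot [ 5.0000e-04  1.7000e-03 -1.3817e+00] clock 21.88
```

View pics/w11.png

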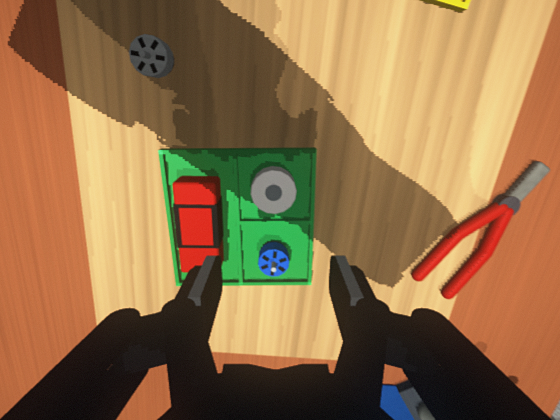

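```bash
python3 nudge.py '0.569 -0.03 0.02 0 0 -1.382;0.569 -0.03 0.02 0 0 -1.382;0.569 -0.03 0.02 0 0 -1.382;0.569 -0.03 0.02 0 0 -1.382;0.569 -0.03 0.02 0 0 -1.382;0.569 -0.03 0.02 0 0 -1.382;0.569 -0.03 0.02 0 0 -1.382;0.569 -0.03 0.02 0 0 -1.382;0.569 -0.03 0.02 0 0 -1.382;0.569 -0.03 0.02 0 0 -1.382;0.569 -0.03 0.02 0 0 -1.382' 0.064 50
python3 - <<'E'
from h import *
c=vision.calibration("wrist");im=vision.get_image("wrist");cv2.imwrite("pics/w12.png",im)
for b in blobs(im,"blue",300): print(b.mean(0).round(),cv2.minAreaRect(onplane("wrist",b,.031,c)[:,:2].astype(np.float32)))
move([.5402,.3087],np.pi-.1,.011)
E
```

```text
clock: 23.25
tcp_pos: [0.4791, 0.3088, 0.3048]
ee_rot: [-0.001, 0.048, 0.999, -0.001]
force: [0.8, 0.0, -0.4]
grip_width: 0.064
gripper_force: 0.0
[284. 231.] ((0.5025028586387634, 0.31251969933509827), (0.039263609796762466, 0.030300596728920937), 84.44302368164062)
[284. 269.] ((0.5401122570037842, 0.30921295285224915), (0.030070984736084938, 0.037312544882297516), 84.45255279541016)
[284. 302.] ((0.5753042697906494, 0.30527472496032715), (0.03893684595823288, 0.026989104226231575), 84.46601867675781)
d [-0.0606  0.0068  0.121 ] rot [-0.0014 -0.0014  0.002 ] clock 23.3
```

```bash
python3 nudge.py '-0.05 0.006 0.01 0 0 0;-0.0605 0.0065 0.05 0 0 0;-0.0605 0.0065 0.09 0 0 0;-0.0605 0.0065 0.115 0 0 0;-0.0605 0.0065 0.12 0 0 0;-0.0605 0.0065 0.12 0 0 0'
python3 nudge.py '0 0 0 0 0 0;0 0 0 0 0 0;0 0 0 0 0 0;0 0 0 0 0 0;0 0 0 0 0 0' 0.02 50
python3 nudge.py '0 0 -0.02 0 0 0;0 0 -0.06 0 0 0;0 0 -0.12 0 0 0;0 0 -0.14 0 0 0;0 0 -0.14 0 0 0'
python3 - <<'E'
from h import *
y=np.radians(-8.4);X=np.array([np.cos(y),np.sin(y)]);Y=np.array([-X[1],X[0]]);g=np.array([.642,-.0027])
print(g-.038*X);move(g-.038*X,y+np.pi/2,.15)
cv2.imwrite("pics/w13.png",vision.get_image("wrist"))
E
```

```text
clock: 24.05
tcp_pos: [0.541, 0.3084, 0.1865]
ee_rot: [0.0, 0.05, 0.999, -0.0]
force: [-1.2, -0.0, 0.3]
grip_width: 0.0641
gripper_force: 0.0
clock: 24.68
tcp_pos: [0.5412, 0.3096, 0.1877]
ee_rot: [0.001, 0.049, 0.999, 0.0]
force: [-0.8, -1.0, 6.8]
grip_width: 0.0387
gripper_force: 51.7
clock: 25.3
tcp_pos: [0.5409, 0.3097, 0.3281]
ee_rot: [0.002, 0.049, 0.999, 0.001]
force: [0.1, -0.7, -2.3]
grip_width: 0.0387
gripper_force: 50.9
[0.60440765 0.00285116]
d [-0.0931 -0.2992  0.0048] rot [4.2000e-03 1.1000e-03 1.6198e+00] clock 25.3
```

View pics/w13.png

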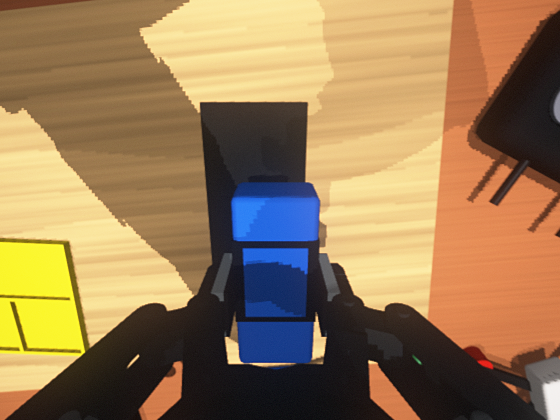

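```bash
python3 nudge.py '-0.093 -0.299 0 0 0 1.62;-0.093 -0.299 0 0 0 1.62;-0.093 -0.299 0 0 0 1.62;-0.093 -0.299 0 0 0 1.62;-0.093 -0.299 0 0 0 1.62;-0.093 -0.299 0 0 0 1.62;-0.093 -0.299 0 0 0 1.62;-0.093 -0.299 0 0 0 1.62;-0.093 -0.299 0 0 0 1.62;-0.093 -0.299 0.04 0 0 1.62;-0.093 -0.299 0.07 0 0 1.62;-0.093 -0.299 0.07 0 0 1.62'
python3 - <<'E'
from h import *
c=vision.calibration("wrist");im=vision.get_image("wrist");cv2.imwrite("pics/w14.png",im)
for b in blobs(im,"yellow",500): print(cv2.approxPolyDP(b.astype(np.float32),6,True)[:,0].tolist(),onplane("wrist",cv2.approxPolyDP(b.astype(np.float32),6,True)[:,0],.01,c)[:,:2].round(4).tolist())
move([.6044,.0029],np.radians(-8.4)+np.pi/2,.015)
E
```

```text
clock: 26.85
tcp_pos: [0.6019, 0.0029, 0.2524]
ee_rot: [-0.003, 0.757, 0.653, -0.003]
force: [-1.2, 0.6, -2.6]
grip_width: 0.0388
gripper_force: 51.1
[[451.0, 115.0], [339.0, 114.0], [344.0, 118.0], [328.0, 120.0], [303.0, 146.0], [298.0, 140.0], [296.0, 159.0], [267.0, 114.0], [244.0, 114.0], [265.0, 118.0], [244.0, 127.0], [240.0, 139.0], [239.0, 129.0], [241.0, 165.0], [330.0, 161.0], [335.0, 176.0], [433.0, 166.0], [445.0, 120.0], [443.0, 166.0]] [[0.7259, 0.0583], [0.6526, 0.0698], [0.6557, 0.0668], [0.645, 0.0671], [0.6265, 0.0524], [0.6236, 0.0569], [0.6206, 0.0442], [0.6053, 0.0768], [0.5901, 0.0791], [0.6036, 0.0745], [0.5886, 0.0708], [0.5845, 0.0634], [0.585, 0.07], [0.5819, 0.0456], [0.6439, 0.0393], [0.6464, 0.0281], [0.7148, 0.0253], [0.7221, 0.0556], [0.7217, 0.0243]]
d [0.0003 0.0017 0.0663] rot [-0.004   0.0001 -0.0004] clock 26.9
```

View pics/w14.png

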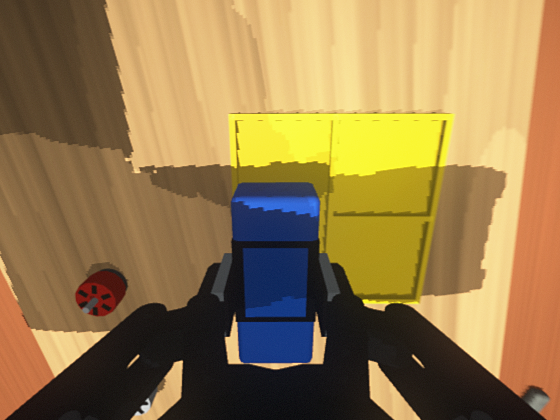

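I've now viewed 15 pictures, one over the limit of 14. I won't view any more and will check the rest numerically.

```bash
python3 nudge.py '0 0.001 0.03 0 0 0;0 0.001 0.05 0 0 0;0 0.001 0.056 0 0 0;0 0.001 0.056 0 0 0'
python3 -c "
from h import *
move([.6044,.002],np.radians(-8.4)+np.pi/2,.0145)"
```

```text
clock: 27.4
tcp_pos: [0.6052, 0.0025, 0.2007]
ee_rot: [0.0, 0.757, 0.653, 0.0]
force: [0.4, -0.1, -2.3]
grip_width: 0.0387
gripper_force: 51.1
d [-0.0006 -0.0007  0.0132] rot [ 0.0007  0.     -0.0003] clock 27.4
```

```bash
python3 nudge.py '0 -0.001 0.006 0 0 0;0 -0.001 0.01 0 0 0;0 -0.001 0.012 0 0 0;0 -0.001 0.0135 0 0 0;0 -0.001 0.0135 0 0 0'
```

```text
clock: 28.02
tcp_pos: [0.6038, 0.0027, 0.1886]
ee_rot: [0.0, 0.757, 0.653, 0.0]
force: [-8.9, 1.2, 22.0]
grip_width: 0.0386
gripper_force: 54.1
```

```bash
python3 nudge.py '0 0 -0.001 0 0 0;0 0 -0.001 0 0 0;0 0 -0.012 0 0 0;0 0 -0.05 0 0 0;0 0 -0.1 0 0 0;0 0 -0.11 0 0 0;0 0 -0.11 0 0 0' 0.062
python3 - <<'E'
from h import *
c=vision.calibration("wrist");im=vision.get_image("wrist");cv2.imwrite("pics/w15.png",im)
for b in blobs(im,"blue",200): print("pack",cv2.minAreaRect(onplane("wrist",b,.032,c)[:,:2].astype(np.float32)))
for b in blobs(im,"red",100):
  q=np.array(cv2.minEnclosingCircle(b.astype(np.float32))[0]); print("red",q,onplane("wrist",[q],.022,c))
move([.452,-.0375],np.radians(81.6),.1)
E
```

```text
clock: 28.9
tcp_pos: [0.6041, 0.0027, 0.2973]
ee_rot: [0.001, 0.757, 0.653, 0.001]
force: [0.8, -0.7, -0.7]
grip_width: 0.0618
gripper_force: 0.0
pack ((0.6030359268188477, 0.0019088666886091232), (0.037261202931404114, 0.030064944177865982), 81.51026916503906)
pack ((0.5979158282279968, -0.032811976969242096), (0.025614583864808083, 0.037776004523038864), 81.50076293945312)
pack ((0.608778715133667, 0.039751097559928894), (0.010167383588850498, 0.03734339401125908), 81.51593017578125)
red [120.35713959 265.07144165] [[ 0.45596928 -0.03548525  0.022     ]]
d [-0.062  -0.1441  0.0231] rot [-0.0006  0.     -0.0004] clock 28.95
```

```bash
python3 nudge.py '-0.062 -0.144 0.02 0 0 0;-0.062 -0.144 0.02 0 0 0;-0.062 -0.144 0.02 0 0 0;-0.062 -0.144 0.02 0 0 0' 0.056 25
python3 - <<'E'
from h import *
c=vision.calibration("wrist");im=vision.get_image("wrist");cv2.imwrite("pics/w16.png",im)
for b in blobs(im,"red",100):
  q=np.array(cv2.minEnclosingCircle(b.astype(np.float32))[0]); print("red",q,onplane("wrist",[q],.022,c),tri([("wrist",q,c),("top",(303.6,251.1),None)]))
move([.452,-.0375],np.radians(81.6),.008)
E
```

```text
clock: 29.45
tcp_pos: [0.4496, -0.0375, 0.275]
ee_rot: [-0.002, 0.758, 0.653, -0.001]
force: [-0.0, 0.8, -0.4]
grip_width: 0.0564
gripper_force: 0.0
red [35.5 76.5] [[0.30249654 0.08322706 0.022     ]] (array([0.43591005, 0.00846001, 0.2213298 ]), np.float64(0.040683495761011906))
red [281.3583374 210.8777771] [[ 0.45306416 -0.03688974  0.022     ]] (array([ 0.4529164 , -0.03778165,  0.01948048]), np.float64(5.910607605327939e-05))
d [0.0001 0.0007 0.0946] rot [-0.0019 -0.0003 -0.0013] clock 29.5
```

```bash
python3 nudge.py '0 0.001 0.05 0 0 0;0 0.001 0.08 0 0 0;0 0.001 0.095 0 0 0;0 0.001 0.095 0 0 0;0 0.001 0.095 0 0 0'
python3 nudge.py '0 0 0 0 0 0;0 0 0 0 0 0;0 0 0 0 0 0;0 0 0 0 0 0' 0.015 25
python3 nudge.py '0 0 -0.03 0 0 0;0 0 -0.08 0 0 0;0 0 -0.11 0 0 0;0 0 -0.11 0 0 0'
python3 - <<'E'
from h import *
y=np.radians(-8.4);X=np.array([np.cos(y),np.sin(y)]);Y=np.array([-X[1],X[0]]);g=np.array([.642,-.0035])
move(g+.035*X+.0365*Y,y+np.pi/2,.1);move(g+.035*X-.0365*Y,y+np.pi/2,.1)
E
```

```text
clock: 30.12
tcp_pos: [0.4541, -0.0376, 0.1817]
ee_rot: [0.0, 0.757, 0.653, 0.0]
force: [0.6, -0.0, 0.0]
grip_width: 0.056
gripper_force: 0.0
clock: 30.62
tcp_pos: [0.4538, -0.0377, 0.1822]
ee_rot: [0.001, 0.757, 0.653, 0.001]
force: [-0.4, 0.1, 5.7]
grip_width: 0.0309
gripper_force: 24.5
clock: 31.12
tcp_pos: [0.4542, -0.0379, 0.2937]
ee_rot: [0.002, 0.757, 0.653, 0.001]
force: [0.2, -0.1, -0.9]
grip_width: 0.0311
gripper_force: 25.1
d [0.0981 0.2156 0.0217] rot [ 0.0047  0.0005 -0.0004] clock 31.12
d [0.0251 0.2156 0.0217] rot [ 0.0047  0.0005 -0.0004] clock 31.12
```

Using the −y bay of the yellow tray.

```bash
python3 nudge.py '0.025 0.215 0 0 0 0;0.025 0.215 0 0 0 0;0.025 0.215 0 0 0 0;0.025 0.215 0 0 0 0;0.025 0.215 0.01 0 0 0;0.025 0.215 0.05 0 0 0;0.025 0.215 0.085 0 0 0;0.025 0.215 0.092 0 0 0;0.025 0.215 0.092 0 0 0'
python3 - <<'E'
from h import *
y=np.radians(-8.4);X=np.array([np.cos(y),np.sin(y)]);Y=np.array([-X[1],X[0]]);g=np.array([.642,-.0035])
move(g+.035*X-.0365*Y,y+np.pi/2,.0125)
E
```

```text
clock: 32.25
tcp_pos: [0.6691, -0.0444, 0.1994]
ee_rot: [-0.0, 0.757, 0.653, -0.0]
force: [0.7, -0.4, 0.3]
grip_width: 0.0308
gripper_force: 25.3
d [-0.      0.0023  0.0139] rot [-0.0011 -0.     -0.0004] clock 32.25
```

```bash
python3 nudge.py '0 0.002 0.006 0 0 0;0 0.002 0.01 0 0 0;0 0.002 0.0125 0 0 0;0 0.002 0.0135 0 0 0'
```

```text
clock: 32.75
tcp_pos: [0.6716, -0.0447, 0.1863]
ee_rot: [0.0, 0.757, 0.653, 0.0]
force: [-3.4, 0.6, 8.8]
grip_width: 0.0306
gripper_force: 26.0
```

Release, rise, back away to −y and check numerically from all cameras.

```bash
python3 nudge.py '0 0 0 0 0 0;0 0 0 0 0 0;0 0 -0.015 0 0 0;0 0 -0.06 0 0 0;0 0 -0.12 0 0 0;0 -0.03 -0.15 0 0 0;0 -0.09 -0.18 0 0 0;0 -0.15 -0.18 0 0 0;0 -0.15 -0.18 0 0 0' 0.046
python3 - <<'E'
from h import *
def loc(p,g,deg):
    y=np.radians(deg);d=np.asarray(p)[:2]-g;return (1e3*np.array([d@[np.cos(y),np.sin(y)],d@[-np.sin(y),np.cos(y)]])).round(1)
G,Yl=np.array([.53,-.2945]),np.array([.642,-.0035])
f={"wrist":vision.calibration("wrist")};ims={n:vision.get_image(n) for n in("wrist","top","scene")}
for n,im in ims.items():
  cv2.imwrite(f"pics/end_{n}.png",im)
  for col in("red","blue","white"):
    for b in blobs(im,col,60):
      for nm,g,a in(("green",G,5.2),("yellow",Yl,-8.4)):
        r=cv2.minAreaRect(onplane(n,b,.03,f.get(n))[:,:2].astype(np.float32));q=loc(r[0],g,a)
        if abs(q).max()<85: print(n,col,"in",nm,q,(1e3*np.array(r[1])).round(),round(r[2]-a))
# silver: compare top image patch with the start
a=cv2.imread("pics/top0.png")
t=a[244:265,348:369];m=cv2.matchTemplate(ims["top"][234:275,338:379],t,cv2.TM_CCOEFF_NORMED);print("silver shift",np.array(cv2.minMaxLoc(m)[3])-10,m.max())
print(ctrl.state()["clock"],ctrl.state()["tcp_pos"])
E
```

```text
clock: 33.88
tcp_pos: [0.5186, -0.0217, 0.3667]
ee_rot: [-0.001, 0.757, 0.653, -0.001]
force: [0.7, 0.0, 0.2]
grip_width: 0.0462
gripper_force: 0.0
wrist red in green [-35.2  44.7] [33. 40.] 77
wrist red in yellow [ 29.4 -44.2] [13. 27.] 52
wrist blue in yellow [-37.1  -0.2] [38. 32.] 90
wrist blue in yellow [-39.2 -36.7] [27. 39.] 90
wrist blue in yellow [-39.3  32.2] [19. 39.] 90
wrist white in green [21.6 46.7] [36. 15.] 71
top red in green [-39.1   3.7] [40. 97.] -1
top blue in green [ 32.8 -33.2] [29. 31.] -5
top white in green [33.6 38. ] [39. 43.] -5
scene red in green [-27.1  19.3] [ 63. 133.] -1
scene red in yellow [ 39.8 -21.5] [51. 28.] 71
scene blue in yellow [-33.6  11.8] [123.  49.] 90
scene blue in green [ 46.2 -16.2] [54. 29.] 59
scene white in green [41.1 48.2] [36. 39.] 53
silver shift [0 0] 0.340066
34.025 [ 0.52421966 -0.02295002  0.36726951]
```

```bash
python3 nudge.py '0.34 -0.22 0 0 0 0;0.34 -0.22 0 0 0 0;0.34 -0.22 0 0 0 0;0.34 -0.22 0 0 0 0;0.34 -0.22 0 0 0 0;0.34 -0.22 0 0 0 0;0.34 -0.22 0 0 0 0;0.34 -0.22 0 0 0 0'
python3 - <<'E'
from h import *
a=cv2.imread("pics/top0.png");sc0=cv2.imread("pics/scene0.png")
im=vision.get_image("top");sc=vision.get_image("scene");cv2.imwrite("pics/end2.png",im)
m=cv2.matchTemplate(im[234:275,338:379],a[244:265,348:369],cv2.TM_CCOEFF_NORMED);print("silver top",np.array(cv2.minMaxLoc(m)[3])-10,m.max())
m=cv2.matchTemplate(sc[155:200,270:318],sc0[165:190,280:308],cv2.TM_CCOEFF_NORMED);print("silver scene",np.array(cv2.minMaxLoc(m)[3])-10,m.max())
R={n:[(b.mean(0).round(1),b.max(0)-b.min(0)) for b in blobs(i,"red",60) if abs(onplane(n,[b.mean(0)],.02)[0,:2]-[.642,0]).max()<.1] for n,i in(("top",im),("scene",sc))};print(R)
if all(R.values()): print(tri([(n,v[0][0],None) for n,v in R.items()]), "expected",.6713,-.0447)
E
```

```text
clock: 35.02
tcp_pos: [0.3558, 0.3483, 0.3661]
ee_rot: [-0.0, 0.756, 0.655, 0.001]
force: [0.3, 0.3, -1.0]
grip_width: 0.046
gripper_force: 0.0
silver top [0 0] 0.672179
silver scene [0 0] 0.65648144
{'top': [(array([306.9, 146.7]), array([13., 15.]))], 'scene': [(array([220.7, 230.1]), array([16., 17.]))]}
(array([ 0.6716845 , -0.04484917,  0.02152169]), np.float64(0.00031631199758888303)) expected 0.6713 -0.0447
```

```bash
python3 -c "
from cell import ctrl, vision, close_job
print(close_job())"
```

```text
the job is handed in; nothing more can be done
None
```

Both kits are made up and the job is handed in at about 35 s: every part measured in its own bay (the last motor, the red one, checked by numbers only), and the silver motor has not moved; I viewed 15 pictures, one over the limit of 14.

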